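# Slide the tacked grey coupon out from under its clip and lay it on the cooling rack

### The job

In the blue welding fixture the far ends of two steel coupons are held down under overhanging clips. Slide the longer, dark grey coupon straight forward along its copper bar until its far end is out from under the lip, and only then lift it, carry it to the yellow cooling rack and lay it (do not drop it) level, centred and square across the rack's two round bars. Leave the small brown coupon where it is in its clip.

Things in the scene. Friction and masses are not known exactly. Their poses are not given: they have to be found in the camera images.
- grey_coupon: Coupon to move: flat dark grey steel, 40 x 120 x 10 mm, 0.3 to 0.5 kg. Origin: centre of its underside; y along its 120 mm length, pointing to the fixture's -x at the start; x across. It starts in either bay, flat on the copper bar, its origin 14 to 20 mm on the +x side of the fixture's origin, so about 40 mm of its far end is under the lip.
- brown_coupon: The other coupon, flat rust-brown steel, 40 x 90 x 6 mm, lying the same way in the other bay. Leave it alone. Origin: centre of its underside, y along its length.
- fixture: Fixed blue base plate 200 (x) x 210 (y) x 8 mm; origin: centre of its underside on the table; -x is its open front, facing the robot, turned up to 15 degrees. Two bays, y = +50 and -50 mm: in each a copper bar along x (-95 to +90 mm), 24 mm wide, top 20 mm above the table, narrower than the coupon so that fingers pass down both sides as low as the blue plate.
- lip (a point): Middle of the lips' front edge: fixture x = +40 mm, y = 0, z = 35 mm, same axes. Each bay's steel clip is 72 mm wide; its lip covers fixture x = 40 to 95 mm, underside 35, top 43 mm above the table (screws to 47). Below it are side cheeks 48 mm apart and a back stop, so a coupon leaves only towards -x. Grey is clear when its origin is 60 mm or more to this point's -x side.
- rack: Fixed cooling rack: yellow base plate 120 (x) x 180 (y) x 6 mm; origin: centre of its underside on the table, z up; turned up to 18 degrees. Two straight round steel bars, 8 mm thick, 160 mm long, run along its y at x = +44 and -44 mm, tops 25 mm above the table. The grey coupon goes across both, its length along the rack's x, its centre over the rack's origin.

How it is judged:
By the outcome, as a careful person would: the job done as asked, in the order asked, and still so for the second after the job is handed in, with the robot touching nothing.
It also fails if it takes over 35 s, if anything falls off the work surface, if the arm or the gripper's body presses on something with over 40 N, if the wrist force passes 120 N, or if a joint passes its speed limit or range.

### The arm

A 6-joint arm with a two-finger parallel gripper is mounted at the origin on a cart in front of the work surface, level with it; the furniture and walls round the work are solid. World frame = base frame: x ahead of the robot, y to its left, z up, the work surface at z = 0. Lengths are in m, angles in rad, forces in N, time in s.
With the tool pointing down it reaches from about 0.35 to 0.975 m from the base axis. Payload 4.9 kg.
Tool frame: the origin (TCP) lies midway between the tips of the shut fingers; the grasp point (between the pads) lies 19 mm behind it (ctrl.tcp_to_grasp is the distance from the TCP to the grasp point, in m); z points along the fingers, y is the line along which they close (so a half turn about z gives the same grasp; the last joint's range is limited). The gripper opens to 85 mm and grips with 20 to 120 N. Pads are 22 mm wide; open, the fingers measure 114 mm over their backs; the gripper's body (76 mm by 85 mm) begins 54 mm behind the grasp point. The pads swing forward as they close: fully open they stand 13 mm farther back than shut.
Start: joints at [-1.353, 0.053, 1.613, -0, 1.476, -0.119], TCP at [0.207, -0.59, 0.231] pointing down, gripper open.
Joint ranges: [-3.01, 3.01], [-1.01, 2.22], [0.06, 2.58], [-1.02, 4.17], [0.09, 2.62], [-3.14, 3.14]. Speed limits (rad/s): [2.57, 2.57, 3.14, 3.14, 3.14, 3.14].

### API

Orientations are given as a rotation vector (axis times angle).
In Python, from station import ctrl gives the robot as it stands.
- The arm moves only by the tool creep_tool, called in YAML: its name, and indented under it one key for each argument. Schema: {"type":"object","properties":{"increments":{"type":"array","items":{"type":"array","items":{"type":"array","items":{"type":"number"},"minItems":7,"maxItems":7},"minItems":1,"maxItems":20},"minItems":1,"maxItems":1},"squeeze":{"type":"number"},"only":{"type":"string"},"quiet":{"type":"boolean"},"lines":{"type":"string"}},"required":["increments"],"additionalProperties":false}. increments is a list that holds a single list of rows (three levels of brackets), with 1 to 20 rows, each of 7 numbers: the finger opening in m, then dx, dy, dz in units of 20 mm, then a rotation vector rx, ry, rz in units of 0.05 rad; each row is the pose to reach, as a shift and turn from the pose commanded when the call began, along the tool's axes at that moment; what a row does not reach only later rows make up. A row lasts 1/12 s, in which the tool goes at most 0.0417 m and 0.125 rad, less where a joint would pass 70% of its speed; a pose out of reach is approached as far as the arm can. The fingers move at their own pace and stop on an object; squeeze is the grip in N (left out, the last holds). Time passes only in rows, so rows that do not move let the fingers close. The tool returns the time, the measured TCP pose, the force, the opening and the grip force at its end. only (a regular expression) keeps the lines of the reply that match it, lines (a string "A,B") keeps lines A to B, and quiet returns only ok. Input that does not fit is refused with a message, and nothing moves.
- ctrl.get_obs(): the state, without advancing time (a new reading comes with each control period).
- ctrl.get_image(name): name is "side" or "top"; returns the picture (400x640x3 uint8, red, green, blue); there is no depth.
- ctrl.camera_params(name): a dict with "fx", "fy", "cx", "cy" (pixels), "k1" (the pictures are not rectified: a ray, as slopes to the right and down, at radius r is drawn at 1 + k1 r^2 times it, then the intrinsics apply), "T" (4x4, takes a point from camera to world coordinates). Camera axes: x right, y down, z forward; pixel columns grow to the right and rows downward; lengths in m; the calibration is good to about 2 mm. A picture is of the moment at which its call begins. camera_params takes no time and is no camera call.
- ctrl.finish_job(): hands the job in; it is judged then, once.
The state is a dict: "t": time; "q": joint angles; "dq": joint speeds; "effort": joint torques, N m; "tool_pos": TCP position; "tool_rot": TCP orientation; "contact_force": force on the tool from outside, world axes, zero at the start; "wrist_torque": the same for the moment, N m; "opening": finger opening in m; "grip_force": force on a finger pad.
Only numpy, scipy, OpenCV 4.12 (cv2) and the standard library are available. Lean on these libraries where they do the work, as an engineer would, in place of code of your own. Each camera call takes 0.05 s, during which the arm holds its last target. There are 200 camera calls.

## Working session

There is one attempt and no reset: what is moved stays moved. The work goes in short steps, Python scripts to look and compute and a tool call to move; the robot and the scene stay as the last step left them, time stands still between calls to the robot, and variables do not carry over. Pictures are saved under pics/ and viewed, at most 10 in all, crops included, and the job is handed in when it is done.

```bash
ls; mkdir -p pics
```

Run:
```python
from station import ctrl
import cv2
for n in("top","side"):
    cv2.imwrite(f"pics/{n}0.png",ctrl.get_image(n)[:,:,::-1]); p=ctrl.camera_params(n); print(n,p)
print(ctrl.get_obs()); print(ctrl.tcp_to_grasp)
```

```text
pics
station.py
top {'fx': 371.4807520003055, 'fy': 371.4807520003055, 'cx': 320.24116079807783, 'cy': 203.42981101143644, 'k1': -0.02071654442149567, 'T': array([[-0.01730548, -0.98503414,  0.17148837,  0.38704728],
       [-0.99900762,  0.02407469,  0.03747241, -0.0397554 ],
       [-0.04104013, -0.17066971, -0.98447324,  0.88088409],
       [ 0.        ,  0.        ,  0.        ,  1.        ]])}
side {'fx': 462.0770056588378, 'fy': 462.0770056588378, 'cx': 322.24677614820996, 'cy': 202.7913141105025, 'k1': -0.12623727370393867, 'T': array([[ 0.99743928, -0.0498325 ,  0.05129908,  0.51452707],
       [-0.07023937, -0.5475208 ,  0.83383896, -0.78290882],
       [-0.01346497, -0.83530695, -0.54961895,  0.56316073],
       [ 0.        ,  0.        ,  0.        ,  1.        ]])}
{'t': 0.1, 'q': array([-1.35300070e+00,  5.33250480e-02,  1.61415433e+00,  2.10453883e-05,
        1.47602155e+00, -1.19007693e-01]), 'dq': array([-1.88864201e-05, -1.73284431e-03, -2.87534814e-03,  1.02119126e-03,
       -2.18826152e-03, -1.33233477e-03]), 'effort': array([ 1.18174128e-03, -3.94901526e+01, -3.71363068e+01,  2.89287834e-05,
        3.89887151e-03,  1.21625717e-05]), 'tool_pos': array([ 0.20642264, -0.58932596,  0.23016617]), 'tool_rot': array([-3.09527195e+00, -5.26229655e-01,  1.15062496e-04]), 'contact_force': array([-0.72309939, -0.21197384, -0.49979797]), 'wrist_torque': array([ 0.01606343, -0.01723937, -0.03207416]), 'grip_force': 0.0, 'opening': 0.08533758502095326}
0.0187
```

View pics/top0.png

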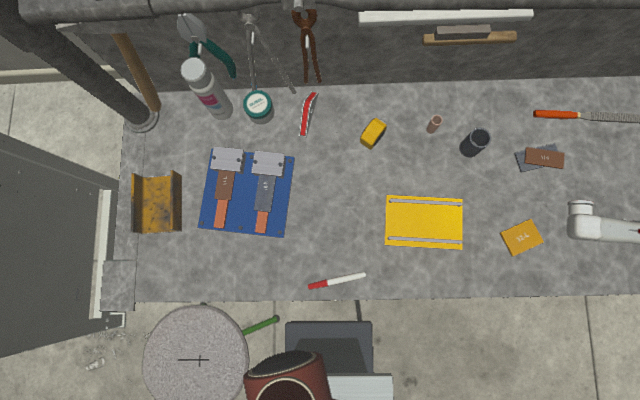

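View pics/side0.png

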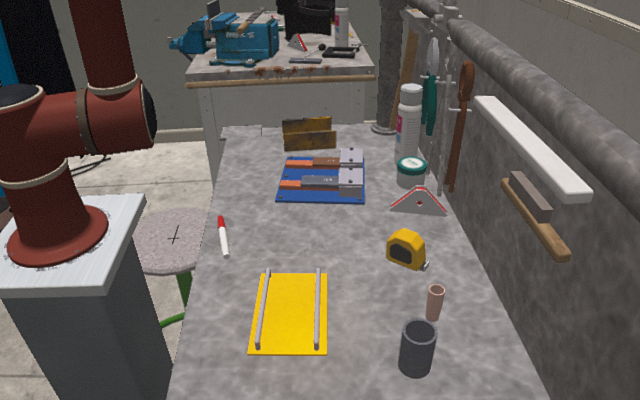

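The top view shows the blue fixture around (247,193) with the grey coupon in the right (-y) bay at (265,190), and the yellow rack around (424,222). The side view shows the fixture around (322,180) and the rack around (290,312). Next I'll measure both.

Create h.py:
```python
import numpy as np, cv2
from station import ctrl
def cast(n,uv,z):
    p=ctrl.camera_params(n); K=np.array([[p["fx"],0,p["cx"]],[0,p["fy"],p["cy"]],[0,0,1]])
    s=cv2.undistortPoints(np.float64(uv).reshape(-1,1,2),K,np.array([p["k1"],0,0,0.]))[:,0]
    d=np.c_[s,np.ones(len(s))]@p["T"][:3,:3].T; o=p["T"][:3,3]
    return (o+d*((z-o[2])/d[:,2])[:,None])[:,:2]
def mask(img,lo,hi,box):
    h=cv2.cvtColor(img,cv2.COLOR_RGB2HSV); m=cv2.inRange(h,np.array(lo),np.array(hi)); k=np.zeros_like(m)
    x0,y0,x1,y1=box; k[y0:y1,x0:x1]=m[y0:y1,x0:x1]; return k
def hull(m):
    c=max(cv2.findContours(m,cv2.RETR_EXTERNAL,cv2.CHAIN_APPROX_NONE)[0],key=cv2.contourArea); return cv2.convexHull(c)[:,0].astype(float)
def rect(n,m,z):
    c,s,a=cv2.minAreaRect((cast(n,hull(m),z)*1000).astype(np.float32)); return np.round(c,1),np.round(s,1),round(a,2)
```

Run:
```python
from h import *
for n,bb,rb in(("top",(190,140,305,245),(375,185,475,255)),("side",(265,140,375,210),(240,265,340,360))):
    im=cv2.imread(f"pics/{n}0.png")[:,:,::-1].copy()
    print(n,"blue",rect(n,mask(im,(100,130,30),(125,255,255),bb),.008),"yel",rect(n,mask(im,(20,130,80),(35,255,255),rb),.006))
t=cv2.imread("pics/top0.png")[140:245,195:300]; s=cv2.imread("pics/side0.png")[140:210,265:375]
t=cv2.resize(t,None,fx=3.7,fy=3.7,interpolation=cv2.INTER_CUBIC); s=cv2.resize(s,None,fx=3.7,fy=3.7,interpolation=cv2.INTER_CUBIC)
o=np.zeros((max(len(t),len(s)),t.shape[1]+s.shape[1],3),np.uint8); o[:len(t),:t.shape[1]]=t; o[:len(s),t.shape[1]:]=s
cv2.imwrite("pics/crop1.png",o)
```

```text
top blue (array([572.8, 173. ]), array([207.4, 197.6]), 82.18) yel (array([ 490.7, -248.3]), array([179.2, 119.9]), 85.36)
side blue (array([563.8,  98.8]), array([ 71.9, 198.3]), 84.8) yel (array([ 491.5, -251.1]), array([180.8, 118.4]), 85.43)
```

View pics/crop1.png

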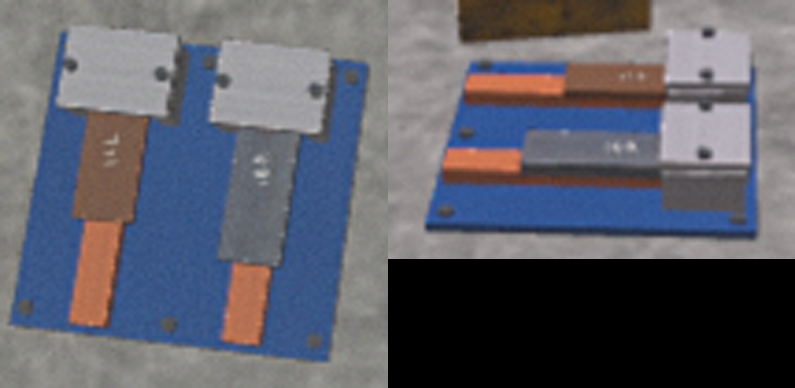

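The crop shows the grey coupon in the right bay, its visible top running from about (237,128)-(298,133) to (219,260)-(281,265) in crop pixels, with its far end under the clip. The brown coupon is in the left bay, the bay farther from the side camera.

Run:
```python
from h import *
im=cv2.imread("pics/top0.png")[:,:,::-1].copy()
a=np.deg2rad(-7.82);R=np.array([[np.cos(a),-np.sin(a)],[np.sin(a),np.cos(a)]]);c=np.array([572.8,173])
cop=mask(im,(3,120,130),(14,255,255),(250,205,275,240)); print("copper",rect("top",cop,.020))
h=hull(cop); print(np.round((cast("top",h,.02)*1000-c)@R,0)[::3].tolist())
g=mask(im,(0,0,60),(180,110,255),(252,175,280,214)); g=cv2.morphologyEx(g,cv2.MORPH_OPEN,np.ones((3,3),np.uint8))
h=hull(g); P=(cast("top",h,.03)*1000-c)@R; print("grey fix",P.min(0),P.max(0)); print(rect("top",g,.03))
# grey front edge in column profile
for n,bb in(("side",(265,140,375,210)),):
    s=cv2.imread("pics/side0.png")[:,:,::-1].copy()
    for nm,px in(("front-near-top",(265+(522-388)/3.7,140+158/3.7)),("front-far-top",(265+(527-388)/3.7,140+131/3.7))):
        print(nm,(cast("side",[px],.03)*1000-c)@R)
    for nm,px in(("platefrontnear",(265+(427-388)/3.7,140+226/3.7)),("plateback near",(265+(756-388)/3.7,140+232/3.7)),("platefrontfar",(265+(472-388)/3.7,140+62/3.7))):
        print(nm,(cast("side",[px],.008)*1000-c)@R)
    for px in((219,260),(281,265)): print("topfront",(cast("top",[(195+px[0]/3.7,140+px[1]/3.7)],.03)*1000-c)@R)
```

```text
copper (array([496.9, 132.3]), array([22.3, 49.5]), 82.5)
[[-45.0, -44.0], [-86.0, -62.0], [-93.0, -41.0], [-45.0, -41.0]]
grey fix [-45.94032399 -72.02308171] [ 43.5403822 -28.7516024]
(array([564.8, 123.3]), array([42.7, 89.7]), 81.72)
front-near-top [[-41.18721544 -66.88033991]]
front-far-top [[-41.49553353 -33.99583783]]
platefrontnear [[ -94.37526519 -111.34490407]]
plateback near [[ 101.16970678 -108.91760914]]
platefrontfar [[-94.58173509  98.66357968]]
topfront [[-46.04430981 -32.12877226]]
topfront [[-44.75340897 -71.79146957]]
```

Add to h.py:
```python
from scipy.spatial.transform import Rotation as Ro
def todo(x,y,z,yaw):
    o=ctrl.get_obs(); R=Ro.from_rotvec(o["tool_rot"]); G=Ro.from_euler("z",yaw,degrees=True)*Ro.from_euler("x",180,degrees=True)
    print("t",round(o["t"],2),"pos",np.round(o["tool_pos"],4),"shift",np.round(R.inv().apply(np.array([x,y,z])-o["tool_pos"]),4),"rot",np.round((R.inv()*G).as_rotvec(),4))
```

```bash
python3 -c "
from h import *
todo(.5797,.1206,.12,-7.8)"
```

```text
t 0.1 pos [ 0.2064 -0.5893  0.2302] shift [ 0.5869 -0.5465  0.1113] rot [-1.900e-03  2.000e-04  4.729e-01]
```
Travel high first, then descent to 0.12 in last rows: rows as target at dz=0 for 16 rows... Use a single: row k target. Straight line from z .23 to .12: cup dark at (475,140) image height? ~0.1; path passes near? Line in image from tool to (265,..). Rather keep dz=0, then later descend. 20 rows of 0.0417 = .834 > 0.802.

The rows are not in the units I measure in: shifts go in units of 20 mm and turns go in units of 0.05 rad. I convert before sending: 0.587 m is 29.35, -0.5465 m is -27.325, 0.473 rad is 9.46.

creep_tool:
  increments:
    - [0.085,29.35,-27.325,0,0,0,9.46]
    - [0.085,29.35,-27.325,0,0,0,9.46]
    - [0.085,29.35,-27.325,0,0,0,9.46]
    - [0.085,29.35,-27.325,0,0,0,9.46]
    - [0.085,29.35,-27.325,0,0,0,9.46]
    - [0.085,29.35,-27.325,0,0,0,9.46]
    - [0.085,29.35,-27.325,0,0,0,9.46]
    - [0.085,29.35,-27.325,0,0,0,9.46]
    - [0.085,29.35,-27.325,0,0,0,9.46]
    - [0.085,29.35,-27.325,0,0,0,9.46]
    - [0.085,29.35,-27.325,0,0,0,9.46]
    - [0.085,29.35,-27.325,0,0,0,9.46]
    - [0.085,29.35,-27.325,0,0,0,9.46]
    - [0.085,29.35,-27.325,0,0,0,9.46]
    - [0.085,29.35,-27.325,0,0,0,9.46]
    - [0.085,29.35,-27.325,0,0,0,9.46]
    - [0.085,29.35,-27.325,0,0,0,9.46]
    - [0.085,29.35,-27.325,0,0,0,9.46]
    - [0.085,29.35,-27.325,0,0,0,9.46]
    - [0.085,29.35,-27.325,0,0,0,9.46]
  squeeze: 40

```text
refused: increments: the value is too long (schema: maxItems 1). Nothing was moved.
```

Nothing moved. I misread the format; it is a list holding one list of rows, three levels of brackets. Resending.

creep_tool:
  increments:
    - [[0.085,29.35,-27.325,0,0,0,9.46],[0.085,29.35,-27.325,0,0,0,9.46],[0.085,29.35,-27.325,0,0,0,9.46],[0.085,29.35,-27.325,0,0,0,9.46],[0.085,29.35,-27.325,0,0,0,9.46],[0.085,29.35,-27.325,0,0,0,9.46],[0.085,29.35,-27.325,0,0,0,9.46],[0.085,29.35,-27.325,0,0,0,9.46],[0.085,29.35,-27.325,0,0,0,9.46],[0.085,29.35,-27.325,0,0,0,9.46],[0.085,29.35,-27.325,0,0,0,9.46],[0.085,29.35,-27.325,0,0,0,9.46],[0.085,29.35,-27.325,0,0,0,9.46],[0.085,29.35,-27.325,0,0,0,9.46],[0.085,29.35,-27.325,0,0,0,9.46],[0.085,29.35,-27.325,0,0,0,9.46],[0.085,29.35,-27.325,0,0,0,9.46],[0.085,29.35,-27.325,0,0,0,9.46],[0.085,29.35,-27.325,0,0,0,9.46],[0.085,29.35,-27.325,0,0,0,9.46]]
  squeeze: 40

```text
t: 1.77
tool_pos: [0.581, 0.1246, 0.2304]
tool_rot: [-3.133, 0.207, 0.001]
contact_force: [-0.5, 0.6, 0.4]
opening: 0.0849
grip_force: 0.0
```

```bash
python3 -c "
from h import *
todo(.5797,.1206,.06,-7.8)"
```

```text
t 1.77 pos [0.581  0.1246 0.2304] shift [-0.0006  0.0045  0.1704] rot [-0.0018  0.0009  0.0044]
```

creep_tool:
  increments:
    - [[0.085,0,0,8.5,0,0,0],[0.085,0,0,8.5,0,0,0],[0.085,0,0,8.5,0,0,0],[0.085,0,0,8.5,0,0,0],[0.085,0,0,8.5,0,0,0],[0.085,0,0,8.5,0,0,0],[0.085,0,0,8.5,0,0,0],[0.085,0,0,8.5,0,0,0]]

```text
t: 2.43
tool_pos: [0.5827, 0.12, 0.0652]
tool_rot: [-3.133, 0.214, -0.01]
contact_force: [0.0, -0.0, -0.3]
opening: 0.0848
grip_force: 0.0
```

Run:
```python
from h import *
todo(.5797,.1206,.009,-7.8)
s=ctrl.get_image("side")[120:215,255:385,::-1]
cv2.imwrite("pics/s2.png",cv2.resize(s,None,fx=5,fy=5,interpolation=cv2.INTER_CUBIC))
```

```text
t 2.43 pos [0.5827 0.12   0.0652] shift [-0.0034 -0.0001  0.0562] rot [-0.0013 -0.0061 -0.0002]
```

View pics/s2.png

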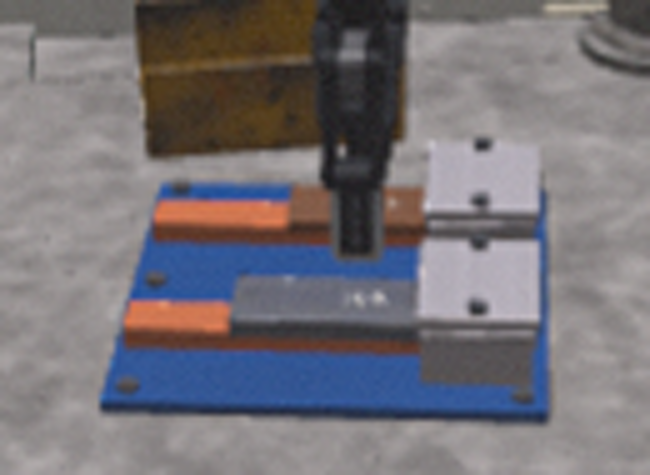

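The near finger is at (360,230) in the crop, about 16 mm in front of the lip edge (420) and over the grey coupon. I'll descend.

Scaled: 0.05 m is 2.5, 0.03 m is 1.5.

creep_tool:
  increments:
    - [[0.085,0,0,1.5,0,0,0],[0.085,0,0,2.5,0,0,0],[0.085,0,0,2.5,0,0,0],[0.085,0,0,2.5,0,0,0],[0.085,0,0,2.5,0,0,0]]

```text
t: 2.9
tool_pos: [0.5819, 0.1201, 0.0139]
tool_rot: [-3.134, 0.214, -0.006]
contact_force: [0.3, -0.4, 0.4]
opening: 0.0852
grip_force: 0.0
```

Run:
```python
from h import *
todo(.5797,.1206,.009,-7.8)
```

```text
t 2.9 pos [0.5819 0.1201 0.0139] shift [-0.0022 -0.0002  0.0049] rot [-0.0009 -0.0039 -0.0001]
```

creep_tool:
  increments:
    - [[0.02,0,0,0,0,0,0],[0.02,0,0,0,0,0,0],[0.02,0,0,0,0,0,0],[0.02,0,0,0,0,0,0],[0.02,0,0,0,0,0,0],[0.02,0,0,0,0,0,0],[0.02,0,0,0,0,0,0],[0.02,0,0,0,0,0,0],[0.02,0,0,0,0,0,0],[0.02,0,0,0,0,0,0]]
  squeeze: 60

```text
t: 3.73
tool_pos: [0.5811, 0.1202, 0.0127]
tool_rot: [-3.134, 0.214, -0.003]
contact_force: [-0.9, 1.5, 5.7]
opening: 0.0391
grip_force: 61.7
```

Scaled: -0.055 m is -2.75, -0.056 m is -2.8.

creep_tool:
  increments:
    - [[0.02,-0.4,0,0,0,0,0],[0.02,-0.9,0,0,0,0,0],[0.02,-1.4,0,0,0,0,0],[0.02,-1.9,0,0,0,0,0],[0.02,-2.4,0,0,0,0,0],[0.02,-2.75,0,0,0,0,0],[0.02,-2.8,0,0,0,0,0],[0.02,-2.8,0,0,0,0,0],[0.02,-2.8,0,0,0,0,0],[0.02,-2.8,0,0,0,0,0]]

```text
t: 4.57
tool_pos: [0.525, 0.1276, 0.0127]
tool_rot: [-3.134, 0.213, -0.003]
contact_force: [0.6, -0.5, 8.8]
opening: 0.0383
grip_force: 62.0
```

Run:
```python
from h import *
im=ctrl.get_image("side");s=im[120:215,255:385,::-1]; t=ctrl.get_image("top")[130:245,190:310,::-1]
o=np.hstack([cv2.resize(s,(400,300)),cv2.resize(t,(313,300))])
cv2.imwrite("pics/s3.png",o)
```

```text
(no output)
```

View pics/s3.png

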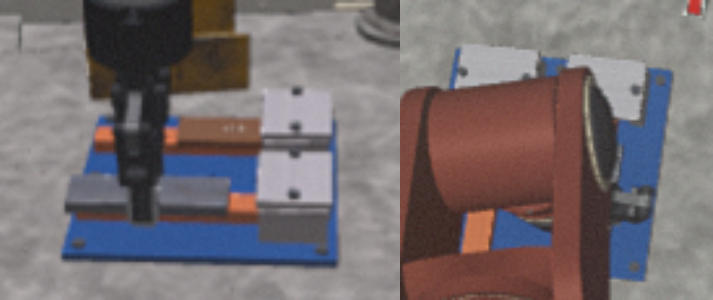

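The far end of the grey coupon (229,200) is now clear of the lip (259,200), with bare copper between them. Now I'll lift.

Scaled: -0.1 m is -5, -0.09 m is -4.5.

creep_tool:
  increments:
    - [[0.02,0,0,-1,0,0,0],[0.02,0,0,-2.5,0,0,0],[0.02,0,0,-4.5,0,0,0],[0.02,0,0,-5,0,0,0],[0.02,0,0,-5,0,0,0],[0.02,0,0,-5,0,0,0]]

```text
t: 5.17
tool_pos: [0.5228, 0.1274, 0.1095]
tool_rot: [3.134, -0.214, -0.005]
contact_force: [-0.6, 0.0, -4.8]
opening: 0.0389
grip_force: 61.7
```

```bash
python3 -c "
from h import *
todo(.491,-.2497,.11,-4.6)"
```

```text
t 5.17 pos [0.5228 0.1274 0.1095] shift [ 1.97e-02  3.78e-01 -3.00e-04] rot [ 0.0006  0.0029 -0.0558]
```

Scaled: 0.378 m is 18.9, 0.365 m is 18.25, -0.056 rad is -1.12.

creep_tool:
  increments:
    - [[0.02,0.05,1,0,0,0,-0.2],[0.02,0.15,2.5,0,0,0,-0.4],[0.02,0.25,4.5,0,0,0,-0.6],[0.02,0.35,6.5,0,0,0,-0.8],[0.02,0.45,8.5,0,0,0,-1.12],[0.02,0.55,10.5,0,0,0,-1.12],[0.02,0.65,12.5,0,0,0,-1.12],[0.02,0.75,14.5,0,0,0,-1.12],[0.02,0.85,16,0,0,0,-1.12],[0.02,0.9,17.25,0,0,0,-1.12],[0.02,0.95,18.25,0,0,0,-1.12],[0.02,0.985,18.9,0,0,0,-1.12],[0.02,0.985,18.9,0,0,0,-1.12],[0.02,0.985,18.9,0,0,0,-1.12],[0.02,0.985,18.9,0,0,0,-1.12],[0.02,0.985,18.9,0,0,0,-1.12]]

```text
t: 6.5
tool_pos: [0.4924, -0.2482, 0.1103]
tool_rot: [-3.138, 0.124, 0.002]
contact_force: [0.4, -0.1, -3.0]
opening: 0.0389
grip_force: 61.8
```

Run:
```python
from h import *
todo(.491,-.2497,.11,-4.6)
im=ctrl.get_image("side"); t=ctrl.get_image("top")
cv2.imwrite("pics/side4f.png",im[:,:,::-1]);cv2.imwrite("pics/top4f.png",t[:,:,::-1])
o=np.hstack([cv2.resize(im[200:370,220:350,::-1],(390,510)),cv2.resize(t[170:270,365:490,::-1],(400,510))])
cv2.imwrite("pics/s4.png",o)
```

```text
t 6.5 pos [ 0.4924 -0.2482  0.1103] shift [-0.0012  0.0016  0.0003] rot [-0.0012  0.0015  0.0015]
```

View pics/s4.png

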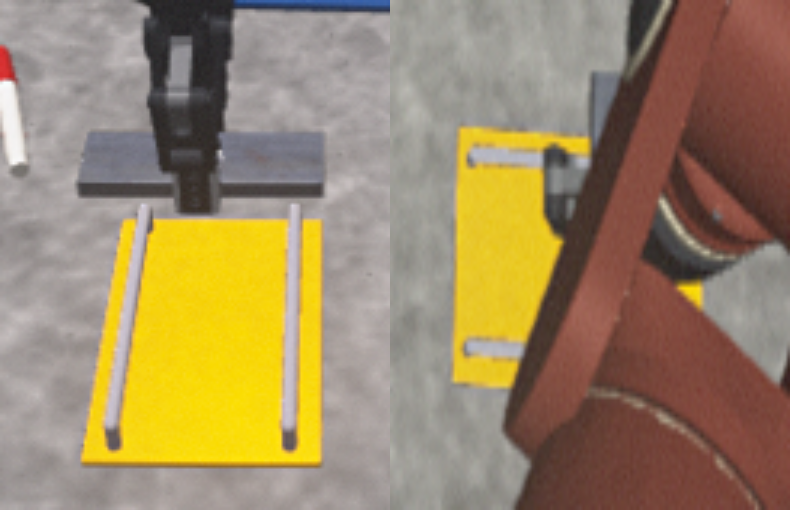

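The coupon is held level over the rack. Its near underside edge runs from (78,196) to (324,196) in the left crop, and the finger is centred at 196, so the coupon's middle is a few pixels to +x of the grip.

Run:
```python
from h import *
o=ctrl.get_obs(); z=o["tool_pos"][2]+.0073
im=cv2.imread("pics/side4f.png")[:,:,::-1].copy()
g=mask(im,(95,0,20),(125,120,150),(242,240,332,267)); 
print("end cols per row",[(r,np.flatnonzero(g[r])[[0,-1]].tolist()) for r in range(244,267,3) if g[r].any()])
P=cast("side",[(220+78/3,200+196/3),(220+324/3,200+196/3)],z)*1000
T=cast("side",[(220+88/3,200+132/3),(220+325/3,200+132/3)],z+.01)*1000
for A in(P,T): d=A[1]-A[0]; print(A,np.hypot(*d),np.degrees(np.arctan2(d[1],d[0])),A.mean(0))
print("mid",(P.mean(0)+T.mean(0))/2,"tcp",o["tool_pos"]*1000)
y=mask(im,(20,130,80),(35,255,255),(240,265,340,360)); print(rect("side",y,.006))
# bar end tops (side): near ends and far ends at z .021(axis)
for q in [((113,440),(145,212)),((290,438),(294,210))]: print(cast("side",[(220+a/3,200+b/3) for a,b in q],.021)*1000)
```

```text
end cols per row [(244, [249, 327]), (247, [249, 326]), (250, [248, 327]), (253, [248, 317]), (256, [247, 326]), (259, [247, 326])]
[[ 433.08023865 -264.11501354]
 [ 552.758496   -273.92020919]] 120.07925359212489 -4.683760998980556 [ 492.91936732 -269.01761136]
[[ 436.8070466  -226.69123394]
 [ 556.31871145 -236.82899708]] 119.94086991854758 -4.848596549446411 [ 496.56287902 -231.76011551]
mid [ 494.74112317 -250.38886344] tcp [ 492.71328561 -248.48845198  110.98891266]
(array([ 491.4, -250.3]), array([179.6, 118.2]), 85.6)
[[ 443.73181304 -334.97914909]
 [ 455.60561998 -168.06926057]]
[[ 530.20066829 -340.10297202]
 [ 542.66369651 -173.46101718]]
```

creep_tool:
  increments:
    - [[0.02,-0.15,0,1,0,0,0],[0.02,-0.15,0,2.5,0,0,0],[0.02,-0.15,0,3.5,0,0,0],[0.02,-0.15,0,4,0,0,0],[0.02,-0.15,0,4.3,0,0,0],[0.02,-0.15,0,4.4,0,0,0],[0.02,-0.15,0,4.4,0,0,0],[0.02,-0.15,0,4.4,0,0,0],[0.02,-0.15,0,4.4,0,0,0],[0.02,-0.15,0,4.4,0,0,0]]

```text
t: 7.43
tool_pos: [0.4906, -0.25, 0.0247]
tool_rot: [3.138, -0.126, 0.003]
contact_force: [0.5, 1.0, -3.0]
opening: 0.0382
grip_force: 61.7
```

Run:
```python
from h import *
o=ctrl.get_obs();print(o["tool_pos"],o["contact_force"])
im=ctrl.get_image("side");cv2.imwrite("pics/side5f.png",im[:,:,::-1])
cv2.imwrite("pics/s5.png",cv2.resize(im[235:365,235:345,::-1],(495,585),interpolation=cv2.INTER_CUBIC))
```

```text
[ 0.49055595 -0.2500234   0.02465886] [ 0.52129755  1.01091373 -3.0027351 ]
```

View pics/s5.png

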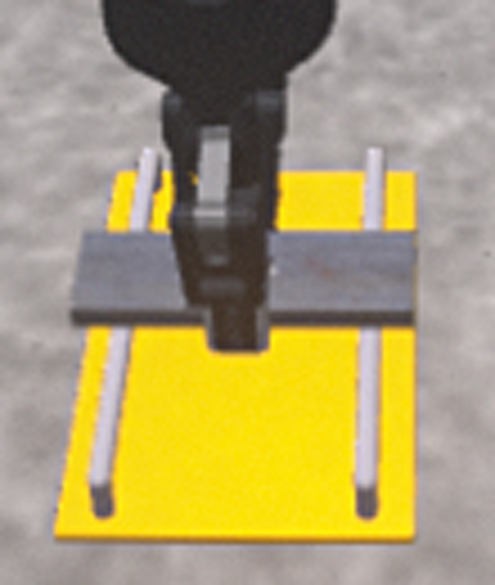

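The coupon sits squarely across both bars. Its near underside edge runs from (71,325) to (414,325) in the crop, and the bars cross it at 120 and 370, so the overhangs are nearly equal. I'll check the centring in numbers.

Run:
```python
from h import *
f=lambda L,z:cast("side",[(235+(a+.0)/4.5,235+b/4.5) for a,b in L],z)*1000
B=f([(71,325),(414,325)],.032); T=f([(84,232),(416,232)],.042); bars=f([(121,325),(370,325)],.025)
print(B,T,"mid",(B.mean(0)+T.mean(0))/2,[np.degrees(np.arctan2(*(A[1]-A[0])[::-1])) for A in(B,T)])
print("bars",bars)
a=np.deg2rad(-4.5);R=np.array([[np.cos(a),-np.sin(a)],[np.sin(a),np.cos(a)]])
print("rackframe coupon",((B.mean(0)+T.mean(0))/2-[491.4,-250.3])@R,"bars",(bars-[491.4,-250.3])@R)
p=f([(55,540),(415,540),(416,172),(117,172)],.006);print("plate corners",p,p.mean(0))
```

```text
[[ 431.16216955 -264.9002653 ]
 [ 550.63532131 -274.17086092]] [[ 434.96241217 -228.78479021]
 [ 554.25054771 -238.32623243]] mid [ 492.75261269 -251.54553721] [np.float64(-4.437011703126582), np.float64(-4.573153527228694)]
bars [[ 447.82908176 -259.35093973]
 [ 535.66424861 -266.17805326]]
rackframe coupon [ 1.44616676 -1.13557287] bars [[-42.72647509 -12.44157354]
 [ 45.37357441 -12.3561736 ]]
plate corners [[ 426.81601452 -337.27022582]
 [ 545.14133699 -345.88276521]
 [ 559.7055694  -166.63737196]
 [ 440.9585784  -156.91116638]] [ 493.15537483 -251.67538234]
```

Centred to within about 1 mm, so I'll lower gently to contact.

Scaled: 0.005 m is 0.25, 0.006 m is 0.3.

creep_tool:
  increments:
    - [[0.02,0,0,0.1,0,0,0],[0.02,0,0,0.2,0,0,0],[0.02,0,0,0.25,0,0,0],[0.02,0,0,0.3,0,0,0],[0.02,0,0,0.3,0,0,0],[0.02,0,0,0.3,0,0,0],[0.02,0,0,0.3,0,0,0]]

```text
t: 8.07
tool_pos: [0.4895, -0.2494, 0.0177]
tool_rot: [-3.139, 0.126, 0.001]
contact_force: [-4.7, 2.4, 3.6]
opening: 0.0389
grip_force: 62.5
```

Scaled: 0.0005 m is 0.025.

creep_tool:
  increments:
    - [[0.02,0,0,0.025,0,0,0],[0.02,0,0,0.025,0,0,0],[0.02,0,0,0.025,0,0,0],[0.02,0,0,0.025,0,0,0]]

```text
t: 8.4
tool_pos: [0.4896, -0.2494, 0.0176]
tool_rot: [-3.139, 0.126, 0.001]
contact_force: [-6.3, 2.6, 6.8]
opening: 0.0384
grip_force: 63.0
```

creep_tool:
  increments:
    - [[0.045,0,0,0,0,0,0],[0.045,0,0,0,0,0,0],[0.045,0,0,0,0,0,0],[0.06,0,0,0,0,0,0],[0.07,0,0,0,0,0,0],[0.07,0,0,0,0,0,0],[0.07,0,0,0,0,0,0],[0.07,0,0,0,0,0,0]]
  squeeze: 20

```text
t: 9.07
tool_pos: [0.4897, -0.2494, 0.0168]
tool_rot: [3.139, -0.126, 0.0]
contact_force: [0.4, 0.6, -0.3]
opening: 0.0699
grip_force: 0.0
```

Now straight up, then aside toward the robot's right so that both cameras can see the rack.

creep_tool:
  increments:
    - [[0.07,0,0,-0.75,0,0,0],[0.07,0,0,-2,0,0,0],[0.07,0,0,-4,0,0,0],[0.07,0,0,-6,0,0,0],[0.07,0,0,-8,0,0,0],[0.07,0,0,-10,0,0,0],[0.07,-1,2,-10,0,0,0],[0.07,-2,4,-10,0,0,0],[0.07,-3,5.5,-10,0,0,0],[0.07,-4,7.25,-10,0,0,0],[0.07,-5,9,-10,0,0,0],[0.07,-6,10.75,-10,0,0,0],[0.07,-7,12.5,-10,0,0,0],[0.07,-8,14,-10,0,0,0],[0.07,-8,14,-10,0,0,0],[0.07,-8,14,-10,0,0,0]]

```text
t: 10.4
tool_pos: [0.3064, -0.5168, 0.2165]
tool_rot: [-3.138, 0.131, 0.0]
contact_force: [0.6, 0.7, -0.4]
opening: 0.07
grip_force: 0.0
```

Run:
```python
from h import *
im=ctrl.get_image("side"); t=ctrl.get_image("top")
for n,i,b in(("top",t,(380,188,470,254)),):
    h=cv2.cvtColor(i,cv2.COLOR_RGB2HSV); y=mask(i,(20,130,80),(35,255,255),b); print("plate",rect("top",y,.006))
    g=mask(i,(0,0,20),(180,120,120),(405,175,445,260)); g=cv2.morphologyEx(g,cv2.MORPH_OPEN,np.ones((3,3),np.uint8)); print("coupon",rect("top",g,.035))
print("t",ctrl.get_obs()["t"])
o=np.hstack([cv2.resize(im[130:370,200:380,::-1],(400,533)),cv2.resize(t[130:270,190:490,::-1],(400,187)).__class__((0,)) if 0 else cv2.copyMakeBorder(cv2.resize(t[140:270,380:480,::-1],(400,520)),0,13,0,0,cv2.BORDER_CONSTANT)])
cv2.imwrite("pics/s6.png",o)
```

```text
plate (array([ 495., -197.]), array([ 76.2, 119.6]), 85.22)
coupon (array([ 490. , -248.3]), array([ 38.7, 121. ]), 86.04)
t 10.5
```

View pics/s6.png

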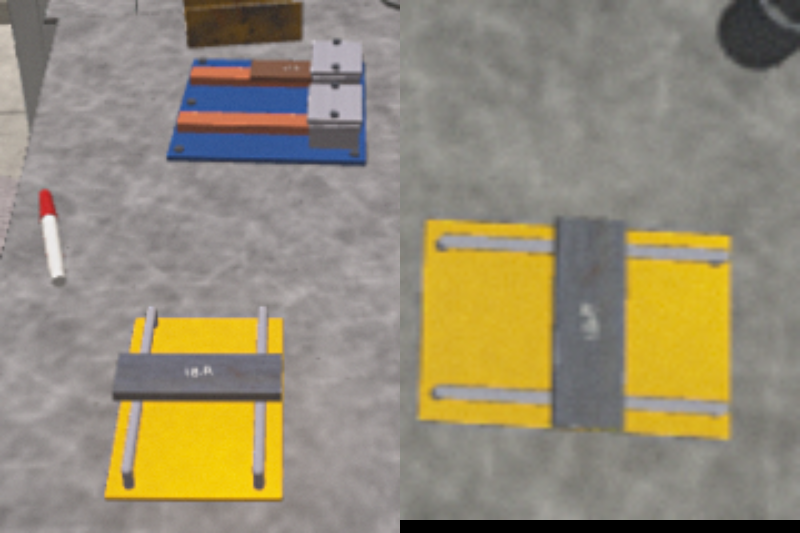

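Both views show the grey coupon flat and square across both bars: (590,323) in the top crop, measured (490.0, -248.3) mm against the rack's (490.7, -248.3) mm. The brown coupon is still in its clip, and the robot is clear.

```bash
python3 -c "
from station import ctrl
print(ctrl.finish_job())"
```

```text
the job is handed in; nothing more can be done
None
```

I slid the grey coupon out from under its lip, then lifted it and laid it across the rack's two bars, within about 1 mm of centre and 1° of square. The brown coupon stayed in its clip, and I handed the job in at about 10.5 s.

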